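# Catch the analyser's falling cover and lower it shut

## Task

Close the open black cover of the analyser's sample bay the way a careful technician does: tip it forward from behind with a fingertip until it starts to fall by its own weight, catch its underside on the outside of a finger on its way down, and lower it gently until it is fully shut, without letting it slam. Only touch and support the cover, never pinch or force it, and leave the vials in the bay and the jar, bottle and tip box beside the analyser where they stand.

Things in the scene. Friction and masses are not known exactly. Their poses are not given: they have to be found in the camera images.
- analyser: Cream benchtop analyser, fixed, case 320 (x) x 240 (y) x 120 mm high, z up. Origin on the bench; front face 100 mm towards its -x (which points to the robot's right, -y, within 25 deg), rear face 220 mm towards +x. From 133 mm behind the origin to the rear an optics housing, top at 159 mm. Open sample bay in the top, x from -84 to +36 mm, 172 mm wide. The hinge runs along its y.
- cover (a joint): Hinge angle of the black cover, rad: 0 shut (level), 1.57 upright, 1.75 leaning back on its stop; starts at 1.6 to 1.75. Friction 0.04 N m, weak damper 0.28 N m s/rad: it stands by itself within about 0.1 rad of upright; pushed below about 1.35 it falls by its own weight, slowly at first, and slams shut some 2 to 4 s later at 0.6 to 1.1 rad/s. Mass 0.27 to 0.41 kg, centre 85 mm from the hinge.
- cover_hinge (a point): Middle of the hinge axis, 50 mm behind the analyser's origin (its +x), 125 mm above the bench. Its frame turns with the cover: -x runs from hinge to lip, z is the outward normal of the cover's outer side (up when shut, rearward when open).
- cover_lip (a point): Middle of the lip's free edge, on the underside face, 178 mm from the hinge; axes as cover_hinge. Cover: flat panel 150 long x 200 wide, then a grip lip 28 long x 110 wide in the middle of its free edge; 8 mm thick, outward from the hinge-lip line. Shut, the lip overhangs the case's front by 28 mm with only the bench far below, so a finger under its edge can stay there until it is shut.
- cover_shell: Black outer half of the cover (4 mm thick, panel and lip), the upper side when shut; it faces to the rear while the cover stands open. Origin on the hinge axis, axes as cover_hinge.
- cover_liner: Dark grey inner half of the cover (4 mm thick, panel and lip), the underside when shut; it faces the analyser's front while the cover stands open. The cover is to be caught on this side. Origin on the hinge axis, axes as cover_hinge.
- vial_a_center (a point): Loose glass vial with a metal cap, 23 mm across, 46 mm tall, standing in a pocket of the carrier in the bay; its centre, half-way up. Leave alone.
- vial_b_center (a point): A second vial like the first, in another pocket of the bay's carrier; its centre. Leave alone.
- reagent_jar_center (a point): Bystander on the bench beside the analyser: white jar, 68 mm across, 115 mm tall; its centre. Leave alone.
- buffer_bottle_center (a point): Bystander on the bench beside the analyser: white bottle, 56 mm across, 100 mm tall; its centre. Leave alone.
- tip_box_center (a point): Bystander on the bench beside the analyser: box of pipette tips with a clear top, 87 x 62 x 64 mm tall; its centre. Leave alone.

How it is judged:
On the way, in this order (a step that is already met when the one before it is completed fails the run):
1. the cover has been tipped past its balance and falls by its own weight, not touched by the fingers (for 0.15 s) (value of joint cover between 0.25 and 1.45 rad and velocity of joint cover below -0.08 rad/s and contact force between the fingers and cover_shell below 0.05 N and contact force between the fingers and cover_liner below 0.05 N), for 0.15 s.
2. the cover is caught: its underside rests on a finger while it is still well open (above 0.2 rad) and it comes down slower than 0.5 rad/s (for 0.2 s) (value of joint cover above 0.2 rad and velocity of joint cover above -0.5 rad/s and contact force between the fingers and cover_liner above 0.2 N), for 0.2 s.
3. the cover is shut (value of joint cover below 0.02 rad), for 0.2 s.
At the end, for the whole second after the job is handed in: The cover is fully shut (hinge below 0.02 rad) and at rest; jar, bottle and tip box are within 10 mm and the vials within 6 mm of where they stood, all upright (value of joint cover below 0.02 rad and velocity of joint cover between -0.05 and 0.05 rad/s and distance of each of reagent_jar_center, buffer_bottle_center, tip_box_center from where it was at the start of the episode below 0.01 m and distance of each of vial_a_center, vial_b_center from where it was at the start of the episode below 0.006 m and angle between each of reagent_jar_center, buffer_bottle_center, tip_box_center, vial_a_center, vial_b_center's own z axis and vertical below 0.15 rad); the robot touches nothing.
It fails at once if the cover slams: it goes faster than 0.45 rad/s (80 mm/s at the lip) between 0.15 and 0.03 rad, its last 27 to 5 mm (value of joint cover between 0.03 and 0.15 rad and velocity of joint cover below -0.45 rad/s).
It fails at once if the cover is pinched: fingers press on its inner and its outer side at once (contact force between the fingers and cover_liner above 1 N and contact force between the fingers and cover_shell above 1 N).
It fails at once if the cover is forced: a finger presses on it with more than 40 N (contact force between the fingers and cover_liner above 40 N or contact force between the fingers and cover_shell above 40 N).
It fails at once if a vial, the jar, the bottle or the tip box is displaced, lifted or tipped (not (distance of each of reagent_jar_center, buffer_bottle_center, tip_box_center from where it was at the start of the episode below 0.02 m and distance of each of vial_a_center, vial_b_center from where it was at the start of the episode below 0.01 m and angle between each of reagent_jar_center, buffer_bottle_center, tip_box_center, vial_a_center, vial_b_center's own z axis and vertical below 0.3 rad)).
It also fails if it takes over 46 s, if anything falls off the work surface, if the arm or the gripper's body presses on something with over 40 N, if the wrist force passes 120 N, or if a joint passes its speed limit or range.

## Robot

A 6-joint arm with a two-finger parallel gripper is mounted at the origin on the work surface. World frame = base frame: x ahead of the robot, y to its left, z up, the work surface at z = 0. Lengths are in m, angles in rad, forces in N, time in s.
With the tool pointing down it reaches from about 0.3 to 0.95 m from the base axis. Payload 3.1 kg.
Tool frame: the origin (TCP) lies on the centre line of the jaws, within the pads' length; the fingertips stand 11 mm ahead of it and the grasp point (between the pads) lies 8 mm behind it; z points along the fingers, y is the direction in which the jaws open and shut (so a half turn about z gives the same grasp; the last joint's range is limited). The gripper opens to 85 mm and grips with 20 to 120 N. Pads are 22 mm wide; open, the fingers measure 114 mm over their backs; the gripper's body (76 mm by 85 mm) begins 54 mm behind the grasp point. The pads swing forward as they close: fully open they stand 13 mm farther back than shut.
Start: joints at [-1.384, 0.308, 1.634, -0, 1.2, -0.07], TCP at [0.159, -0.605, 0.242] pointing down, gripper open.
Joint ranges: [-3.06, 3.06], [-0.79, 1.96], [0.05, 2.63], [-1.19, 4.34], [0.05, 2.64], [-2.94, 2.94]. Speed limits (rad/s): [2.79, 2.79, 3.14, 3.14, 3.14, 3.14].

## Interface

Orientations are given as a unit quaternion [w, x, y, z].
In Python, from cell import bot gives the robot as it stands.
- The arm moves only by the shell command python3 -m creep 'ROWS' [OPENING] [FORCE]. ROWS is JSON, a list of rows, each an object with "delta_pos": the shift along the tool's x, y, z in cm, a list of three; "twist": the turn, a rotation vector about the tool's x, y, z in degrees, a list of three. A call has 1 to 20 rows; each row shifts and turns the commanded pose from where the row before left it, along the tool's axes as they then stand; what a row does not reach is not made up. A row lasts 1/12 s, in which the tool goes at most 41.7 mm and 7.16 degrees, less where a joint would pass 70% of its speed; a pose out of reach is approached as far as the arm can. A call is refused whole if a number of a shift passes 4.17 or a number of a turn 7.16, either way. A call with a gripper value outside its range is refused whole. OPENING is the opening, from -1 (shut) to 1 (fully open), set as the call begins (- or left out, the last holds). The fingers move at their own pace and stop on an object; FORCE is the grip in N (left out, the last holds). Time passes only in rows, so rows that do not move let the fingers close. It gives the time, the measured TCP pose, the force and the opening at its end, in the units of the state.
- bot.sense(): the state, without advancing time (a new reading comes with each control period).
- bot.camera(name): name is "scene" or "top" or "wrist"; returns a dict with "image" (400x640x3 uint8, blue, green, red), "camera_matrix" (3x3 intrinsics, pixels), "eye" and "rotation" of the camera in the world; the wrist camera has in their place "tool_from_camera" (4x4, takes a point from camera to tool coordinates, whose origin is the TCP and whose axes are the flange's). Camera axes: x right, y up, looking along -z (the intrinsics and any distortion apply to the point x, -y, -z); pixel columns grow to the right and rows downward; lengths in m; the calibration is good to about 2 mm. The wrist camera is an equidistant fisheye: a pixel r from the principal point sees the ray r / f radians off the axis. A picture is of the moment at which its call begins: read the wrist's pose just before it. There is no depth.
- bot.close_job(): hands the job in, once; it reports no verdict.
Trained networks look in a picture, given as the dict that the camera call returned (one of the last four; its "shot" number tells which), for a name from the list of things; names that differ only in an ending like _2 or _b are one class to them, and where a whole thing is asked for, a point or a joint stands for the part that bears it (a point fixed in the world has none). Each returns a list of dicts, best first, with "p" (0 to 1); they miss things now and then, are a little off and sometimes report something else, mostly with a low value. They report only what shows in the picture. A call takes as long as a camera call.
- bot.boxes_of(picture, query): "position" ([x, y, z] in m, in the coordinates of the camera as it stood for that picture, good to about 4 mm: the middle of the surface that is visible of it).
- bot.cut_out(picture, query): "mask" (400x640 bool, what is visible of it).
- bot.place_of(picture, query): "position" ([x, y, z] in m, in the coordinates of the camera as it stood for that picture, good to about 4 mm: a listed point, or the origin of a listed thing).
The state is a dict: "time": time; "q": joint angles; "dq": joint speeds; "joint_torque": joint torques, N m; "ee_pos": TCP position; "ee_rot": TCP orientation; "force": force on the tool from outside, world axes, zero at the start; "ft_torque": the same for the moment, N m; "width": opening from 0.0 (shut) to 1.0 (fully open).
Only numpy, scipy, OpenCV 4.12 (cv2) and the standard library are available. Lean on these libraries where they do the work, as an engineer would, in place of code of your own. Each camera call takes 0.05 s, during which the arm holds its last target. There are 200 camera calls.

## Working session

There is one attempt and no reset: what is moved stays moved. The work goes in short steps, Python scripts to look and compute and a shell command to move; the robot and the scene stay as the last step left them, time stands still between calls to the robot, and variables do not carry over. Pictures are saved under pics/ and viewed, about 8 in all and at most 12, crops included, and the job is handed in when it is done.

```bash
ls; mkdir -p pics; cat > h.py <<'E'
import numpy as np, cv2
from cell import bot
from scipy.spatial.transform import Rotation as R
def w(pic,p): return np.array(pic["eye"])+np.array(pic["rotation"])@np.array(p)
E
python3 - <<'E'
from h import *
s=bot.sense(); print(s)
for c in ["scene","top"]:
    p=bot.camera(c); cv2.imwrite(f"pics/{c}0.png",p["image"])
    print(c,p["eye"],np.round(p["rotation"],3).tolist())
    for n in ["analyser","cover_hinge","cover_lip","vial_a_center","reagent_jar_center","buffer_bottle_center","tip_box_center"]:
        for d in bot.place_of(p,n)[:3]: print(n,round(d["p"],2),w(p,d["position"]).round(3))
E
```

```text
pics
{'time': 0.0, 'q': array([-1.38369536e+00,  3.08952462e-01,  1.63516232e+00, -1.97649534e-05,
        1.19966692e+00, -6.97291206e-02]), 'dq': array([ 2.26994473e-04,  1.01783903e-03, -1.17640127e-03,  7.81243639e-05,
       -6.42610105e-04, -1.00255309e-03]), 'joint_torque': array([-2.09609489e-04, -4.15251589e+01, -2.76663584e+01, -1.38876921e-04,
        1.00145277e-02, -3.15792789e-06]), 'ee_pos': array([ 0.15856701, -0.6037553 ,  0.24109128]), 'ee_rot': array([-1.09209759e-03,  9.91765058e-01,  1.28065888e-01, -7.33860443e-05]), 'force': array([-0.3160508 , -0.8555487 ,  0.66458626]), 'ft_torque': array([-0.0290442 , -0.02275044, -0.01090919]), 'width': 0.9973138099639721}
scene [1.21765613 0.26602286 0.628086  ] [0.537, 0.251, 0.344, 0.728]Traceback (most recent call last):
  File "<stdin>", line 7, in <module>
  File "h.py", line 4, in w
    def w(pic,p): return np.array(pic["eye"])+np.array(pic["rotation"])@np.array(p)
                                              ~~~~~~~~~~~~~~~~~~~~~~~~~^~~~~~~~~~~~
ValueError: matmul: Input operand 1 has a mismatch in its core dimension 0, with gufunc signature (n?,k),(k,m?)->(n?,m?) (size 3 is different from 4)
```

```bash
cat > h.py <<'E'
import numpy as np, cv2
from cell import bot
from scipy.spatial.transform import Rotation as R
def rot(q): return R.from_quat(np.roll(q,-1)).as_matrix()
def w(pic,p): return np.array(pic["eye"])+rot(pic["rotation"])@np.array(p)
E
python3 - <<'E'
from h import *
for c in ["scene","top"]:
    p=bot.camera(c); cv2.imwrite(f"pics/{c}0.png",p["image"])
    print(c,p["eye"],np.round(p["rotation"],3).tolist())
    for n in ["analyser","cover_hinge","cover_lip","vial_a_center","reagent_jar_center","buffer_bottle_center","tip_box_center"]:
        for d in bot.place_of(p,n)[:3]: print(n,round(d["p"],2),w(p,d["position"]).round(3))
E
```

```text
scene [1.21765613 0.26602286 0.628086  ] [0.537, 0.251, 0.344, 0.728]
analyser 0.83 [0.549 0.044 0.   ]
cover_hinge 0.9 [0.541 0.094 0.13 ]
cover_lip 0.62 [0.536 0.101 0.301]
vial_a_center 0.62 [0.535 0.096 0.3  ]
vial_a_center 0.6 [0.601 0.001 0.073]
reagent_jar_center 0.41 [ 0.604 -0.001  0.072]
buffer_bottle_center 0.87 [0.742 0.197 0.046]
tip_box_center 0.82 [0.741 0.056 0.031]
top [0.44955719 0.08949281 1.02121521] [0.717, 0.04, -0.05, -0.695]
analyser 0.91 [ 0.55   0.04  -0.001]
cover_hinge 0.57 [0.537 0.092 0.128]
cover_lip 0.82 [0.541 0.095 0.303]
vial_a_center 0.56 [ 0.599 -0.002  0.071]
vial_a_center 0.24 [0.742 0.058 0.032]
reagent_jar_center 0.92 [0.341 0.089 0.06 ]
buffer_bottle_center 0.93 [0.745 0.199 0.053]
buffer_bottle_center 0.38 [0.344 0.088 0.06 ]
tip_box_center 0.83 [0.741 0.053 0.032]
```

View pics/scene0.png

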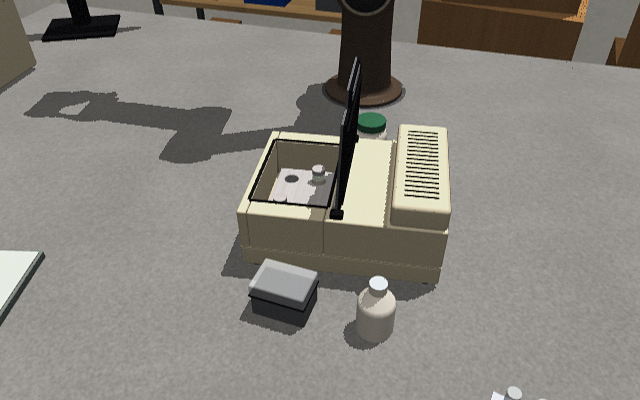

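View pics/top0.png

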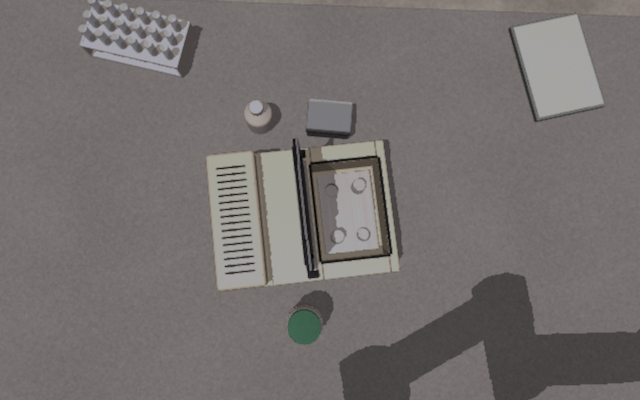

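The cover is upright. In the top view its lip edge runs from about (297,142) to (315,272), and the front edge of the analyser runs from (385,142) to (397,270). The jar is at (305,326), nearer the robot. The tip box and bottle are on the far side, and the front (right) side is free.

```bash
python3 - <<'E'
from h import *
p=bot.camera("top");K=p["camera_matrix"]
def ray(u,v,z):
    d=rot(p["rotation"])@np.array([(u-K[0,2])/K[0,0],-(v-K[1,2])/K[1,1],-1]); e=np.array(p["eye"]); return e+d*(z-e[2])/d[2]
a=ray(383,142,.12);b=ray(397,270,.12);print(a,b,(a+b)/2, np.degrees(np.arctan2(*(a-b)[1::-1])), np.linalg.norm(a-b))
c=ray(208,154,.159);d=ray(219,290,.159);print(c,d,np.degrees(np.arctan2(*(c-d)[1::-1])),np.linalg.norm(c-d))
for n in ["cover_shell","cover_liner"]:
    m=bot.cut_out(p,n)
    if m: print(n,m[0]["p"],cv2.minAreaRect(np.argwhere(m[0]["mask"])[:,::-1].astype(np.float32)))
E
python3 -m creep '[{"delta_pos":[0,0,0],"twist":[7,0,0]},{"delta_pos":[0,0,0],"twist":[7,0,0]}]' -1 20; python3 -c "
from h import *
s=bot.sense();print(s['q'],s['ee_pos'],rot(s['ee_rot']).round(3))"
```

```text
[ 0.67595599 -0.04076415  0.12      ] [ 0.44540609 -0.06858669  0.12      ] [ 0.56068104 -0.05467542  0.12      ] 6.881123545097443 0.2322226255465764
[0.63458955 0.26781312 0.159     ] [0.40354529 0.23627036 0.159     ] 7.7741048464021985 0.2331874681586101
cover_shell 0.84 ((300.15283203125, 204.58615112304688), (131.94659423828125, 5.176691055297852), 84.19327545166016)
cover_liner 0.69 ((304.87530517578125, 204.461181640625), (127.86934661865234, 6.9971418380737305), 84.0938491821289)
time: 1.22
ee_pos: [0.1583, -0.6026, 0.2433]
ee_rot: [-0.124, 0.984, 0.127, -0.016]
force: [0.3, -0.8, 1.0]
width: 0.747
[-1.37614734  0.4555409   1.44910915 -0.0154998   1.48627089 -0.05879728] [ 0.15831415 -0.60259348  0.24326742] [[ 0.967  0.246 -0.063]
 [ 0.254 -0.937  0.239]
 [-0.    -0.247 -0.969]]
```

```bash
cat >> h.py <<'E'
yaw=np.radians(7.5); A=np.array([np.cos(yaw),np.sin(yaw),0]); U=np.array([-np.sin(yaw),np.cos(yaw),0]); UP=np.array([0,0,1.])
H=np.array([.542,.0925,.125])
def st():
    s=bot.sense(); M=rot(s["ee_rot"]); d=s["ee_pos"]-H
    print("t",round(s["time"],2),"a,s,z cm",np.round([d@A*100,d@U*100,s["ee_pos"][2]*100],2),"pitch",np.degrees(np.arcsin(-M[2,2])).round(1),"q",s["q"].round(2),"F",np.round([s["force"]@A,s["force"]@U,s["force"][2]],1),"w",round(s["width"],2)); return s,M
def go(a,sz,z,phi):
    s,M=st(); f=np.radians(phi); Z=U*np.cos(f)-UP*np.sin(f); T=np.c_[A,np.cross(Z,A),Z]
    p=H+A*a/100+U*sz/100; p[2]=z/100; d=p-s["ee_pos"]
    print("rotvec deg(tool)",np.degrees(R.from_matrix(M.T@T).as_rotvec()).round(1),"shift now-axes",(M.T@d*100).round(2),"target-axes",(T.T@d*100).round(2))
E
python3 -c "
from h import *
go(0,6,40,45)"
```

```text
t 1.22 a,s,z cm [-47.11 -63.91  24.33] pitch 75.7 q [-1.38  0.46  1.45 -0.02  1.49 -0.06] F [ 0.1 -0.8  1. ] w 0.75
rotvec deg(tool) [30.6  3.6  6.3] shift now-axes [ 55.51 -65.35   0.49] target-axes [ 47.11 -60.51  38.35]
```

```bash
python3 -m creep '[{"delta_pos":[2,0,-3],"twist":[6.1,0.7,1.3]},{"delta_pos":[2,0,-3],"twist":[6.1,0.7,1.3]},{"delta_pos":[2,0,-3],"twist":[6.1,0.7,1.3]},{"delta_pos":[2,0,-3],"twist":[6.1,0.7,1.3]},{"delta_pos":[2,0,-3],"twist":[6.1,0.7,1.3]}]' -1 20 >/dev/null; python3 -c "
from h import *
go(0,6,40,45)"
```

```text
t 1.63 a,s,z cm [-36.97 -69.67  37.44] pitch 46.5 q [-1.29  0.9   0.64  0.15  2.35  0.21] F [ 0.6 -1.3  0.1] w 0.01
rotvec deg(tool) [1.5 0.1 0.1] shift now-axes [ 37.12 -56.63  50.14] target-axes [ 36.97 -55.31  51.7 ]
```

```bash
python3 -m creep '[{"delta_pos":[2.4,-2,1.4],"twist":[0,0,0]},{"delta_pos":[2.4,-2,1.4],"twist":[0,0,0]},{"delta_pos":[2.4,-2,1.4],"twist":[0,0,0]},{"delta_pos":[2.4,-2,1.4],"twist":[0,0,0]},{"delta_pos":[2.4,-2,1.7],"twist":[0,0,0]},{"delta_pos":[2.4,-2,1.7],"twist":[0,0,0]},{"delta_pos":[2.4,-2,1.7],"twist":[0,0,0]},{"delta_pos":[2.4,-2,1.7],"twist":[0,0,0]},{"delta_pos":[2.4,-2,1.7],"twist":[0,0,0]},{"delta_pos":[2.4,-2,1.7],"twist":[0,0,0]}]' >/dev/null; python3 -c "
from h import *
go(0,6,40,45)"
```

```text
t 2.47 a,s,z cm [-13.04 -44.06  39.4 ] pitch 46.6 q [-0.91  0.52  1.2   0.4   2.07  0.6 ] F [ 0.7 -0.2 -0.5] w 0.0
rotvec deg(tool) [1.6 0.1 0. ] shift now-axes [ 13.1  -36.79  33.92] target-axes [ 13.04 -35.82  34.97]
```

```bash
python3 -m creep '[{"delta_pos":[0.9,-2.4,2.3],"twist":[0.1,0,0]},{"delta_pos":[0.9,-2.4,2.3],"twist":[0.1,0,0]},{"delta_pos":[0.9,-2.4,2.3],"twist":[0.1,0,0]},{"delta_pos":[0.9,-2.4,2.3],"twist":[0.1,0,0]},{"delta_pos":[0.9,-2.4,2.3],"twist":[0.1,0,0]},{"delta_pos":[0.9,-2.4,2.3],"twist":[0.1,0,0]},{"delta_pos":[0.9,-2.4,2.3],"twist":[0.1,0,0]},{"delta_pos":[0.9,-2.4,2.3],"twist":[0.1,0,0]},{"delta_pos":[0.9,-2.4,2.3],"twist":[0.1,0,0]},{"delta_pos":[0.9,-2.4,2.3],"twist":[0.1,0,0]}]' >/dev/null; python3 -c "
from h import *
go(0,6,40,45)"
```

```text
t 3.3 a,s,z cm [ -4.17 -10.78  39.44] pitch 45.6 q [-0.48  0.19  1.65  0.62  1.77  0.94] F [ 0.3 -0.3  0.1] w -0.0
rotvec deg(tool) [0.6 0.  0. ] shift now-axes [  4.19 -12.39  11.33] target-axes [  4.17 -12.26  11.47]
```

```bash
python3 -m creep '[{"delta_pos":[0.4,2.1,-2.1],"twist":[0,0,0]},{"delta_pos":[0.4,2.1,-2.1],"twist":[0,0,0]},{"delta_pos":[0.4,2.1,-2.1],"twist":[0,0,0]},{"delta_pos":[0.4,2.1,-2.1],"twist":[0,0,0]},{"delta_pos":[0.4,2.1,-2.1],"twist":[0,0,0]},{"delta_pos":[0.3,2.2,2.1],"twist":[3,0,0]},{"delta_pos":[0.3,2.3,1.9],"twist":[3,0,0]},{"delta_pos":[0.3,2.4,1.8],"twist":[3,0,0]},{"delta_pos":[0.3,2.4,1.7],"twist":[3,0,0]},{"delta_pos":[0.3,2.5,1.6],"twist":[3,0,0]},{"delta_pos":[0.3,2.6,1.5],"twist":[3,0,0]},{"delta_pos":[0.3,2.6,1.4],"twist":[2.5,0,0]},{"delta_pos":[0,2.6,1.3],"twist":[0,0,0]},{"delta_pos":[0,2.6,1.3],"twist":[0,0,0]}]' >/dev/null; python3 - <<'E'
from h import *
go(0,-18.3,11.1,25)
p=bot.camera("scene"); cv2.imwrite("pics/s1.png",p["image"])
E
```

```text
t 4.47 a,s,z cm [ -0.11 -26.16  12.62] pitch 25.1 q [-0.68  0.88  1.38  0.69  1.81  0.57] F [-0.1 -0.4  0.2] w -0.0
rotvec deg(tool) [ 0.1  0.1 -0.1] shift now-axes [ 0.12 -1.95  7.76] target-axes [ 0.11 -1.94  7.77]
```

View pics/s1.png

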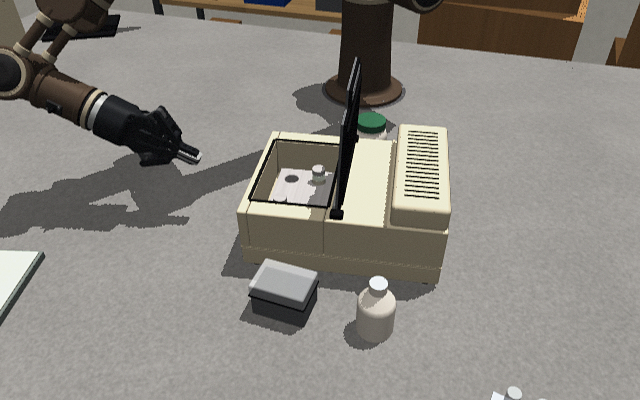

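The picture shows the closed finger, tip at about (200,157), in front of the analyser at lip height. The joints are well inside their ranges, so the catch pose is reachable. Next I go over the lip to push from behind.

```bash
python3 -m creep '[{"delta_pos":[0,-3,-1.5],"twist":[-2.5,0,0]},{"delta_pos":[0,-3,-1.6],"twist":[-2.5,0,0]},{"delta_pos":[0,-2.9,-1.7],"twist":[-2.5,0,0]},{"delta_pos":[0,-2.8,-1.9],"twist":[-2.5,0,0]},{"delta_pos":[0,-2.7,-2],"twist":[-2.5,0,0]},{"delta_pos":[0,-2.6,-2.1],"twist":[-2.5,0,0]},{"delta_pos":[0,-2.5,-2.2],"twist":[-2.5,0,0]},{"delta_pos":[0,-2.4,-2.3],"twist":[-2.5,0,0]},{"delta_pos":[0,-2.2,2.2],"twist":[0,0,0]},{"delta_pos":[0,-2.2,2.2],"twist":[0,0,0]},{"delta_pos":[0,-2.2,2.2],"twist":[0,0,0]},{"delta_pos":[0,-2.2,2.2],"twist":[0,0,0]},{"delta_pos":[0,-2.2,2.2],"twist":[0,0,0]},{"delta_pos":[0,-2.2,2.2],"twist":[0,0,0]},{"delta_pos":[0,-2.2,2.2],"twist":[0,0,0]},{"delta_pos":[0,-2.2,2.2],"twist":[0,0,0]},{"delta_pos":[0,0,0],"twist":[0,0,0]}]' >/dev/null; python3 -c "
from h import *
go(0,6,30.5,45)"
```

```text
t 5.93 a,s,z cm [-0.25 -1.29 39.9 ] pitch 45.0 q [-0.31  0.18  1.66  0.7   1.68  1.07] F [-0.1 -0.2  0. ] w 0.0
rotvec deg(tool) [-0.   0.2  0.3] shift now-axes [ 0.29  1.49 11.8 ] target-axes [ 0.25  1.49 11.81]
```

```bash
python3 -m creep '[{"delta_pos":[0.1,-1.75,1.75],"twist":[0,0,0]},{"delta_pos":[0.1,-1.75,1.75],"twist":[0,0,0]},{"delta_pos":[0.1,-1.75,1.75],"twist":[0,0,0]},{"delta_pos":[0,1.7,1.7],"twist":[0,0,0]},{"delta_pos":[0,1.7,1.7],"twist":[0,0,0]},{"delta_pos":[0,1.7,1.7],"twist":[0,0,0]},{"delta_pos":[0,1.5,1.5],"twist":[0,0,0]},{"delta_pos":[0,0,0],"twist":[0,0,0]}]' >/dev/null; python3 - <<'E'
from h import *
go(0,-4,30.5,45)
p=bot.camera("scene"); cv2.imwrite("pics/s2.png",cv2.resize(p["image"][0:300,150:550],(800,600)))
for n in ["cover_lip","cover_hinge"]:
  for d in bot.place_of(p,n)[:2]:
    v=w(p,d["position"])-H; print(n,d["p"],v@A,v@U,v[2])
E
```

```text
t 6.6 a,s,z cm [ 0.04  5.66 30.12] pitch 45.0 q [-0.19  0.23  1.8   0.74  1.46  1.03] F [-0.8  1.1  0.2] w -0.0
rotvec deg(tool) [ 0.   0.2 -0.2] shift now-axes [-0.05  6.56 -7.1 ] target-axes [-0.04  6.56 -7.1 ]
cover_lip 0.84 0.0008091247118327277 0.004197636060537099 0.17644956988695887
```

View pics/s2.png

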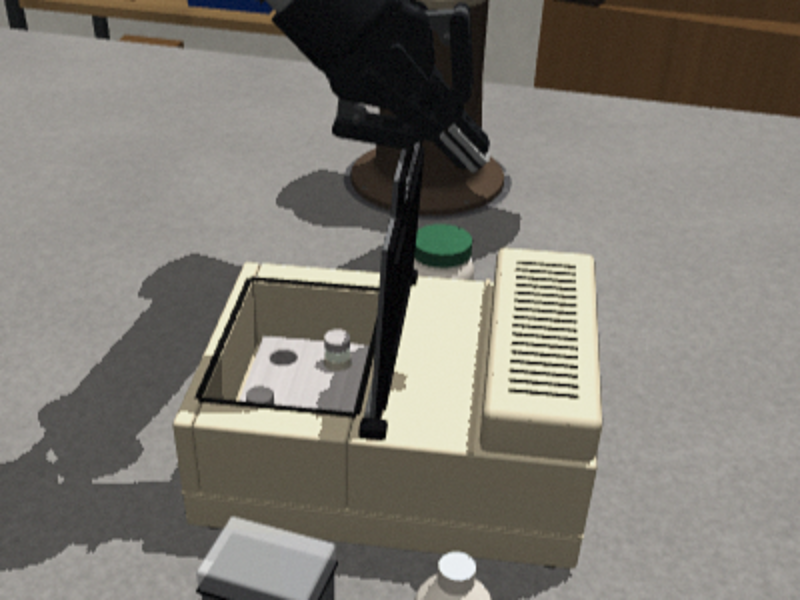

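The lip, top at crop (410,148), is just under the finger. The lower knuckle at (360,125) is just ahead of it, so I pitch the tool steeper for more clearance before pulling forward.

```bash
python3 -m creep '[{"delta_pos":[0,0,0],"twist":[-6,0,0]},{"delta_pos":[0,0,0],"twist":[-6,0,0]},{"delta_pos":[0,0.84,-0.54],"twist":[0,0,0]},{"delta_pos":[0,0.84,-0.54],"twist":[0,0,0]},{"delta_pos":[0,0.84,-0.54],"twist":[0,0,0]},{"delta_pos":[0,0.67,-0.44],"twist":[0,0,0]},{"delta_pos":[0,0.67,-0.44],"twist":[0,0,0]},{"delta_pos":[0,0.67,-0.44],"twist":[0,0,0]},{"delta_pos":[0,0.67,-0.44],"twist":[0,0,0]},{"delta_pos":[0,0,0],"twist":[0,0,0]}]' >/dev/null; python3 - <<'E'
from h import *
go(0,-3.4,30.5,57)
p=bot.camera("scene"); cv2.imwrite("pics/s3.png",cv2.resize(p["image"][0:300,150:550],(800,600)))
for n in ["cover_lip","cover_hinge"]:
  for d in bot.place_of(p,n)[:2]:
    v=w(p,d["position"])-H; print(n,d["p"],v@A,v@U,v[2])
E
```

```text
t 7.58 a,s,z cm [ 0.17 -0.81 30.25] pitch 57.2 q [-0.22  0.2   1.75  0.54  1.43  1.08] F [ 0.7 -0.6 -0.4] w 0.0
rotvec deg(tool) [ 0.2  0.1 -0.1] shift now-axes [-0.17  2.04 -1.61] target-axes [-0.17  2.04 -1.62]
cover_lip 0.73 -0.005140651688100782 -0.03134620799876236 0.17102598156565357
cover_hinge 0.92 -0.0011837842838276172 0.0006928571013481989 0.004028791446011537
cover_hinge 0.33 0.04971914857494152 -0.09891730567851774 -0.05202874058443241
```

View pics/s3.png

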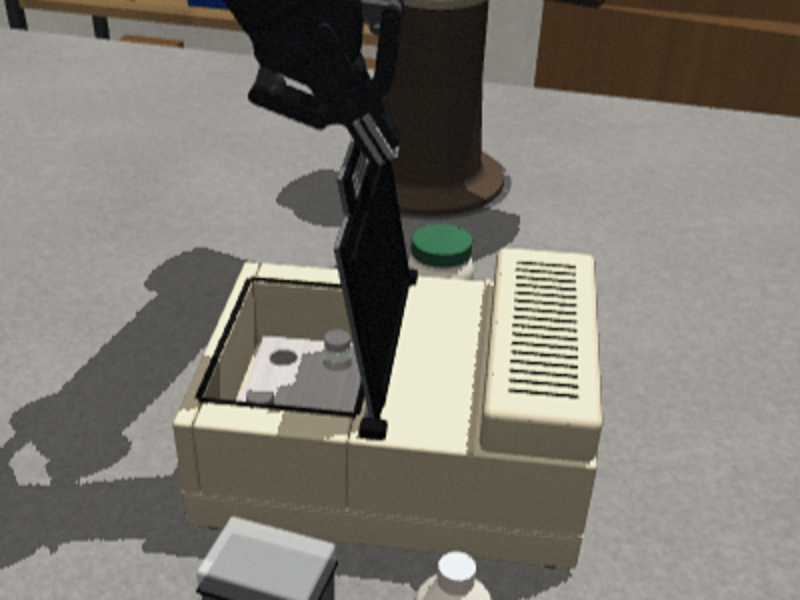

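The lip has moved with the finger to about 1.40 rad, and only the outer side is touched. Next comes one continuous call: finish tipping, lift, go over in front and come in below the falling lip.

```bash
python3 -m creep '[{"delta_pos":[0,0.7,-0.45],"twist":[0,0,0]},{"delta_pos":[0,0.7,-0.45],"twist":[0,0,0]},{"delta_pos":[0,0.7,-0.45],"twist":[0,0,0]},{"delta_pos":[0,0,0],"twist":[0,0,0]},{"delta_pos":[0,-1.74,-2.68],"twist":[0,0,0]},{"delta_pos":[0,-1.74,-2.68],"twist":[0,0,0]},{"delta_pos":[0,2.85,-1.85],"twist":[6.4,0,0]},{"delta_pos":[0,2.63,-2.16],"twist":[6.4,0,0]},{"delta_pos":[0,2.37,-2.44],"twist":[6.4,0,0]},{"delta_pos":[0,3.66,-1.46],"twist":[6.4,0,0]},{"delta_pos":[0,3.48,-1.86],"twist":[6.4,0,0]},{"delta_pos":[0,3.35,1.56],"twist":[0,0,0]},{"delta_pos":[0,3.35,1.56],"twist":[0,0,0]},{"delta_pos":[0,3.35,1.56],"twist":[0,0,0]},{"delta_pos":[0,-0.25,2.42],"twist":[0,0,0]},{"delta_pos":[0,-0.25,2.42],"twist":[0,0,0]}]' >/dev/null; python3 - <<'E'
from h import *
go(0,-15.8,20,25)
p=bot.camera("scene"); cv2.imwrite("pics/s4.png",cv2.resize(p["image"][0:300,150:550],(800,600)))
for n in ["cover_lip"]:
  for d in bot.place_of(p,n)[:2]:
    v=w(p,d["position"])-H; print(n,d["p"],v@A,v@U,v[2])
E
```

```text
t 9.07 a,s,z cm [  0.11 -15.54  19.7 ] pitch 24.9 q [-0.57  0.68  1.58  0.78  1.76  0.65] F [-0.4 -0.   0.3] w 0.0
rotvec deg(tool) [-0.1  0.  -0.3] shift now-axes [-0.11 -0.16 -0.36] target-axes [-0.11 -0.16 -0.36]
cover_lip 0.81 -0.002195339480479088 -0.07918314942100506 0.15897765506922468
```

View pics/s4.png

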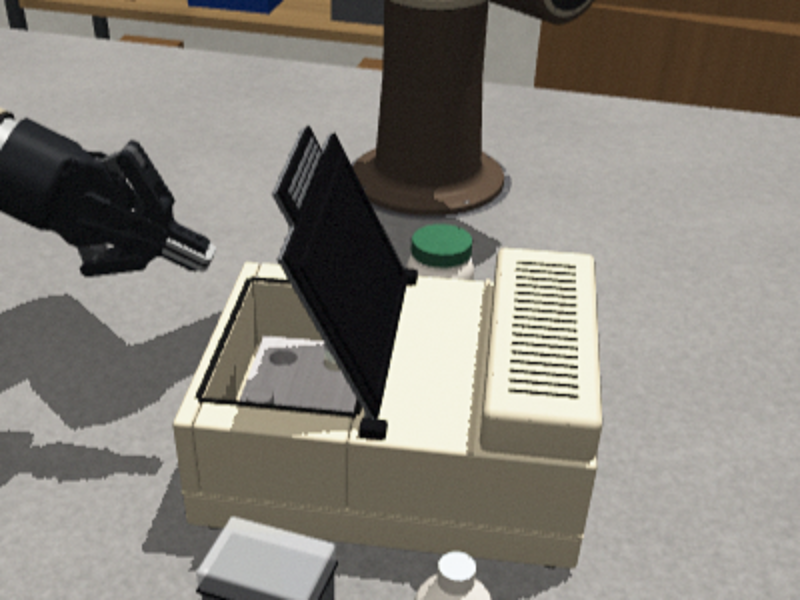

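The cover is falling freely, at about 1.1 rad (lip at crop (310,130)), and the finger waits below its path with the tip at (210,255). I let it come down onto the finger.

```bash
python3 -m creep '[{"delta_pos":[0,0,0],"twist":[0,0,0]},{"delta_pos":[0,0,0],"twist":[0,0,0]},{"delta_pos":[0,0,0],"twist":[0,0,0]},{"delta_pos":[0,0,0],"twist":[0,0,0]},{"delta_pos":[0,0,0],"twist":[0,0,0]},{"delta_pos":[0,0,0],"twist":[0,0,0]},{"delta_pos":[0,0,0],"twist":[0,0,0]},{"delta_pos":[0,0,0],"twist":[0,0,0]},{"delta_pos":[0,0,0],"twist":[0,0,0]},{"delta_pos":[0,0,0],"twist":[0,0,0]},{"delta_pos":[0,0,0],"twist":[0,0,0]},{"delta_pos":[0,0,0],"twist":[0,0,0]},{"delta_pos":[0,0,0],"twist":[0,0,0]},{"delta_pos":[0,0,0],"twist":[0,0,0]},{"delta_pos":[0,0,0],"twist":[0,0,0]},{"delta_pos":[0,0,0],"twist":[0,0,0]},{"delta_pos":[0,0,0],"twist":[0,0,0]},{"delta_pos":[0,0,0],"twist":[0,0,0]}]' >/dev/null; cat > look.py <<'E'
from h import *
import sys
st()
p=bot.camera("scene"); cv2.imwrite(f"pics/{sys.argv[1]}.png",cv2.resize(p["image"][0:300,150:550],(800,600)))
for d in bot.place_of(p,"cover_lip")[:2]:
    v=w(p,d["position"])-H; print("lip",d["p"],v.dot(A).round(3),v.dot(U).round(3),v[2].round(3),"theta",np.arctan2(v[2],-v@U).round(3))
E
python3 look.py s5
```

```text
t 10.67 a,s,z cm [  0.21 -15.52  20.07] pitch 25.2 q [-0.57  0.67  1.58  0.78  1.76  0.65] F [-0.2 -1.  -0.8] w 0.0
lip 0.75 0.0 -0.155 0.091 theta 0.528
```

View pics/s5.png

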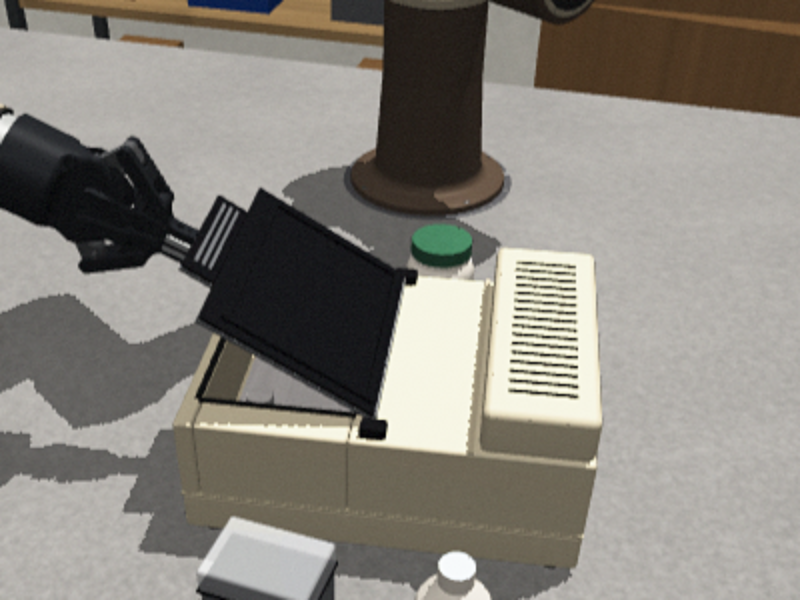

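It is caught: the lip rests on the finger at crop (190,255), at about 0.52 rad. Now I lower it slowly along the arc.

```bash
python3 -m creep '[{"delta_pos":[0,0,0],"twist":[0,0,0]},{"delta_pos":[0,0,0],"twist":[0,0,0]},{"delta_pos":[0,0,0],"twist":[0,0,0]},{"delta_pos":[0,0,0],"twist":[0,0,0]},{"delta_pos":[0,0.31,0.02],"twist":[0,0,0]},{"delta_pos":[0,0.31,0.02],"twist":[0,0,0]},{"delta_pos":[0,0.31,0.02],"twist":[0,0,0]},{"delta_pos":[0,0.31,0.02],"twist":[0,0,0]},{"delta_pos":[0,0.31,0.02],"twist":[0,0,0]},{"delta_pos":[0,0.31,0.02],"twist":[0,0,0]},{"delta_pos":[0,0.31,0.02],"twist":[0,0,0]},{"delta_pos":[0,0.31,0.02],"twist":[0,0,0]},{"delta_pos":[0,0.31,0.02],"twist":[0,0,0]},{"delta_pos":[0,0.31,0.02],"twist":[0,0,0]},{"delta_pos":[0,0.31,0.02],"twist":[0,0,0]},{"delta_pos":[0,0.31,0.02],"twist":[0,0,0]},{"delta_pos":[0,0.31,0.02],"twist":[0,0,0]},{"delta_pos":[0,0.31,0.02],"twist":[0,0,0]}]' >/dev/null; python3 look.py s6
```

```text
t 12.27 a,s,z cm [  0.21 -17.08  16.02] pitch 25.1 q [-0.59  0.75  1.55  0.76  1.74  0.6 ] F [-0.2 -0.2 -0.5] w -0.0
lip 0.8 0.002 -0.17 0.051 theta 0.29
```

```bash
python3 -m creep '[{"delta_pos":[0,0.26,0.06],"twist":[0,0,0]},{"delta_pos":[0,0.26,0.06],"twist":[0,0,0]},{"delta_pos":[0,0.26,0.06],"twist":[0,0,0]},{"delta_pos":[0,0.26,0.06],"twist":[0,0,0]},{"delta_pos":[0,0.26,0.06],"twist":[0,0,0]},{"delta_pos":[0,0.26,0.06],"twist":[0,0,0]},{"delta_pos":[0,0.26,0.06],"twist":[0,0,0]},{"delta_pos":[0,0.26,0.06],"twist":[0,0,0]},{"delta_pos":[0,0.26,0.06],"twist":[0,0,0]},{"delta_pos":[0,0.26,0.06],"twist":[0,0,0]},{"delta_pos":[0,0.26,0.06],"twist":[0,0,0]},{"delta_pos":[0,0.26,0.06],"twist":[0,0,0]},{"delta_pos":[0,0.26,0.06],"twist":[0,0,0]}]' >/dev/null; python3 look.py s7
```

```text
t 13.45 a,s,z cm [  0.21 -17.81  12.63] pitch 25.1 q [-0.6   0.81  1.53  0.75  1.71  0.57] F [-0.9 -0.6 -0.8] w -0.0
lip 0.93 -0.0 -0.176 0.014 theta 0.078
```

View pics/s7.png

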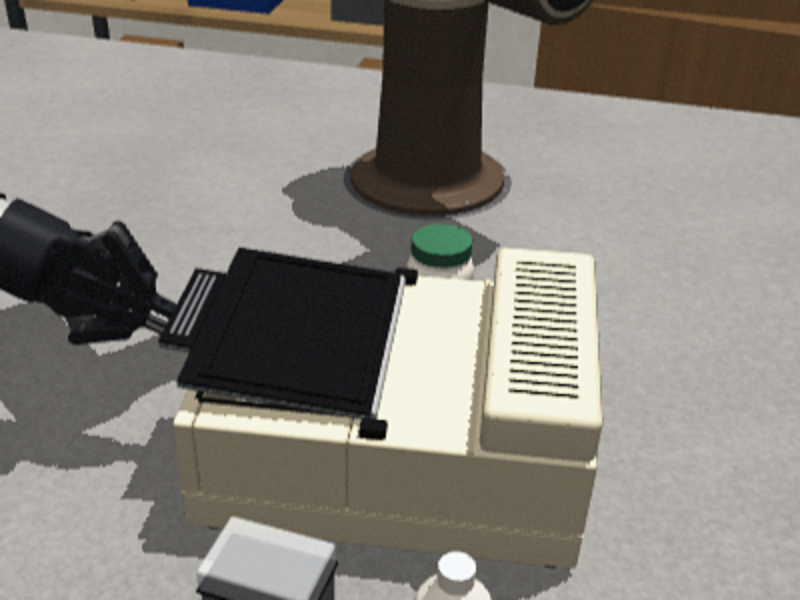

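The lip still rests on the finger at crop (165,320), at about 0.08 rad. I lower the last centimetres more slowly and go on until the finger is clear.

```bash
python3 -m creep '[{"delta_pos":[0,0.19,0.07],"twist":[0,0,0]},{"delta_pos":[0,0.19,0.07],"twist":[0,0,0]},{"delta_pos":[0,0.19,0.07],"twist":[0,0,0]},{"delta_pos":[0,0.19,0.07],"twist":[0,0,0]},{"delta_pos":[0,0.19,0.07],"twist":[0,0,0]},{"delta_pos":[0,0.19,0.07],"twist":[0,0,0]},{"delta_pos":[0,0.19,0.07],"twist":[0,0,0]},{"delta_pos":[0,0.19,0.07],"twist":[0,0,0]},{"delta_pos":[0,0.19,0.07],"twist":[0,0,0]},{"delta_pos":[0,0.19,0.07],"twist":[0,0,0]},{"delta_pos":[0,0.2,0.04],"twist":[0,0,0]},{"delta_pos":[0,0.2,0.04],"twist":[0,0,0]},{"delta_pos":[0,0.2,0.04],"twist":[0,0,0]},{"delta_pos":[0,0.2,0.04],"twist":[0,0,0]},{"delta_pos":[0,0.2,0],"twist":[0,0,0]},{"delta_pos":[0,0.2,0],"twist":[0,0,0]}]' >/dev/null; python3 look.py s8
```

```text
t 14.88 a,s,z cm [  0.21 -18.37   9.47] pitch 25.1 q [-0.6   0.86  1.51  0.74  1.69  0.55] F [ 0.2 -0.4 -0.4] w 0.0
lip 0.93 -0.003 -0.178 -0.004 theta -0.025
```

```bash
python3 -m creep '[{"delta_pos":[0,0.7,-0.8],"twist":[0,0,0]},{"delta_pos":[0,1.2,-2.1],"twist":[0,0,0]},{"delta_pos":[0,1.05,-2.2],"twist":[0,0,0]},{"delta_pos":[0,1.05,-2.2],"twist":[0,0,0]},{"delta_pos":[0,1.05,-2.2],"twist":[0,0,0]},{"delta_pos":[0,0,0],"twist":[0,0,0]},{"delta_pos":[0,0,0],"twist":[0,0,0]},{"delta_pos":[0,0,0],"twist":[0,0,0]},{"delta_pos":[0,0,0],"twist":[0,0,0]}]' >/dev/null; python3 look.py s9
```

```text
t 15.73 a,s,z cm [  0.2  -29.01   8.93] pitch 25.1 q [-0.71  0.97  1.3   0.67  1.81  0.55] F [-0.3  0.5 -0.5] w -0.0
lip 0.59 -0.0 -0.182 -0.004 theta -0.025
```

View pics/s9.png

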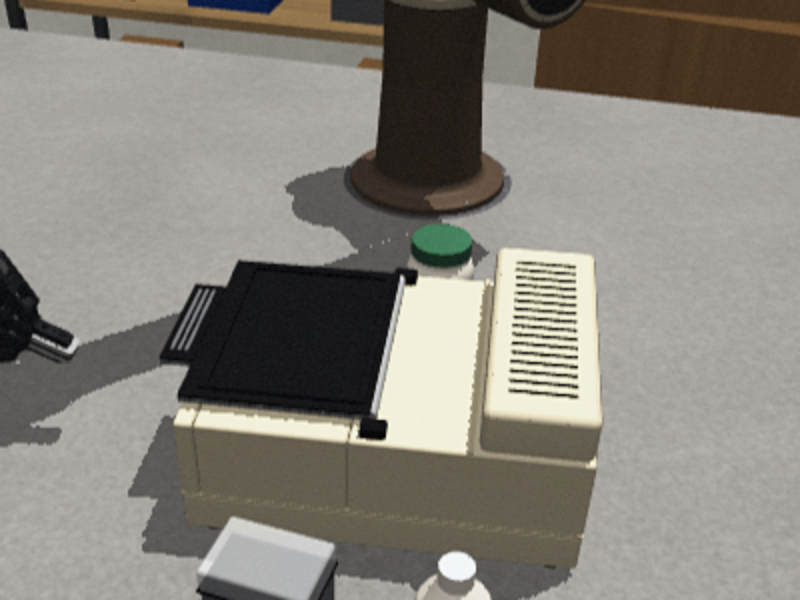

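The cover lies flat and shut, the finger is well clear at crop (70,345), and the jar, bottle and tip box are where they stood.

```bash
python3 -c "
from h import *
print(bot.close_job())"
```

```text
the job is handed in; nothing more can be done
None
```

The cover is shut and the job is handed in, at about 15.8 s of the 46 s allowed; no verdict was reported.

- **Tipping:** I tipped the cover forward from behind with the closed fingertips until it fell by its own weight. A picture showed it falling untouched at about 1.1 rad.
- **Catching:** I caught the underside of the lip on the outside of the upper finger, at about 0.5 rad. The force sensor read only about 1 N or less, close to its noise, so the catch is confirmed by the pictures and not by force.
- **Lowering:** I lowered it along its arc at about 0.2 rad/s, and more slowly at the end. I then dropped the finger clear and backed it about 10 cm away.

**Last checks:**
- The network put the lip at -0.025 rad, which is level within its 4 mm error, and the picture shows the cover lying flat.
- The jar, bottle and tip box look unmoved in the picture; I did not re-measure their positions.
- The vials are hidden under the shut cover, so I could not check them. The fingers never entered the bay.

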